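Refit a washed burner head on a gas hob

TASK

One burner head of the gas hob has been washed and lies on the worktop. Put it back, cap up, on the burner whose opening it fits, and turn it until its lugs drop into the notches and it sits fully down and level on the rim. Leave the mug, the spoon and the packet of wipes where they are.

Things in the scene. Friction and masses are not known exactly. Their poses are not given: they have to be found in the camera images.
- burner_head: the washed burner head, cap up on the worktop, 0.24 kg. Origin: centre of its underside, z up its axis. Round spigot 44 mm in diameter, 0 to 16 mm above the origin, foot chamfered 3 mm; round crown 64 mm in diameter, 16 to 30 mm, with flame slots (grip it here, across the diameter, from above); dark cap 61 mm in diameter, up to 37 mm
- head_lugs (a point): centre of the ring of four equal lugs, 90 degrees apart, that stand out of the spigot right under the crown, 10 to 16 mm above the head's origin (this point: 13 mm), each 8 mm wide, out to radius 27.5 mm. Their angle about the axis is hidden and NOT given by the x and y axes: it can be anything; any quarter turn holds one angle where they drop in, with 4 degrees of play either way
- head_crown (a point): centre of the crown of the burner head, 23 mm above its origin, on its axis
- cup_small: the smallest of three open aluminium burner cups in a row on the hob (their order varies). Origin: centre of its underside on the hob plate, z up. Outer diameter 57 mm, rim 18 mm above the origin, bore 31 mm in diameter; four notches in the rim at its +x, +y, -x, -y, 12 mm wide, 8 mm deep, out to radius 21 mm
- cup_medium: the middle burner cup, built the same: outer diameter 72 mm, rim 18 mm above its origin, bore 46.4 mm, notches 12 mm wide out to radius 29 mm; the head's spigot fits it. With the lugs on top of the rim the head's origin stands 8 mm above the cup's; with the lugs in the notches and the crown on the rim, 2 mm
- cup_large: the largest burner cup, built the same: outer diameter 87 mm, rim 18 mm above its origin, bore 61 mm, notches 12 mm wide out to radius 36 mm. The head would lie in it loosely
- hob: the fixed steel hob plate, 270 x 500 x 8 mm (x, y, z), origin at the centre of its underside on the worktop; the cups stand on it 155 mm apart along its y axis, 20 mm behind its middle; three black knobs, 35 mm in diameter, stand 112 mm in front of its middle and reach 26 mm above the worktop
- mug: a ceramic mug, 86 x 123 x 90 mm with its handle, standing on the worktop; origin at the centre of its underside
- spoon: a steel spoon 188 x 38 x 15 mm lying on the worktop, long along its x; origin at the centre of its underside
- wipes: a flat packet of cleaning wipes, 80 x 195 x 16 mm, long along its y, lying on the worktop; origin at the centre of its underside

How it is judged (in metres and radians):
At the end, for the whole second after the job is handed in: the burner head is in the medium cup, cap up, within 3 mm of its centre, its crown down on the rim to within 1.5 mm (lugs in the notches), level to within 2 degrees, at rest and let go (horizontal distance between burner_head and cup_medium below 0.003 m and z of burner_head in the frame of cup_medium between 0 and 0.0035 m and angle between burner_head's own z axis and vertical below 0.04 rad and linear speed of burner_head below 0.01 m/s and contact force between the fingers and burner_head below 0.1 N); the robot touches nothing.
It fails at once if the mug, the spoon or the packet is shifted by more than 3 cm (distance of any of mug, spoon, wipes from where it was at the start of the episode above 0.03 m).
It also fails if it takes over 54 s, if anything falls off the work surface, if the arm or the gripper's body presses on something with over 40 N, if the wrist force passes 120 N, or if a joint passes its speed limit or range.

ROBOT

A 6-joint arm with a two-finger parallel gripper is mounted at the origin on a cart in front of the work surface, level with it; the furniture and walls round the work are solid. World frame = base frame: x ahead of the robot, y to its left, z up, the work surface at z = 0. Lengths are in m, angles in degrees, forces in N, time in s.
With the tool pointing down it reaches from about 0.325 to 0.775 m from the base axis. Payload 5.5 kg.
Tool frame: the origin (TCP) lies between the finger pads; the fingertips stand 8 mm ahead of it and the grasp point (between the pads) lies 11 mm behind it; z points along the fingers, y is the line along which they close (so a half turn about z gives the same grasp; the last joint's range is limited). The gripper opens to 88 mm and grips with 3 to 60 N. Pads are 20 mm wide; open, the fingers measure 115 mm over their backs; the gripper's body (75 mm by 178 mm) begins 61 mm behind the grasp point.
Start: joints at [62.699, 5.22, 70.514, -0, 104.267, -3.249], TCP at [0.245, 0.548, 0.196] pointing down, gripper open.
Joint ranges: [-164.24, 164.24], [-49.07, 125.15], [9.68, 141.18], [-86.29, 266.29], [3.28, 154.24], [-151.56, 151.56]. Speed limits (degrees/s): [147.25, 147.25, 172.46, 180, 180, 180].

INTERFACE

Orientations are given as a 3x3 rotation matrix whose columns are the frame's x, y, z axes.
In Python, from bench import arm, vision, workorder gives the robot as it stands (arm), with the cameras (vision) and the job (workorder).
- The arm moves only by the tool jog_arm, called after ">>>" as name(argument=value, ...) on one line, values as JSON. Schema: {"type":"object","properties":{"increments":{"type":"array","items":{"type":"number"},"minItems":5,"maxItems":40},"grip_force":{"type":"number"},"only":{"type":"string"},"quiet":{"type":"boolean"},"lines":{"type":"string"}},"required":["increments"],"additionalProperties":false}. increments is one flat list of numbers that holds 1 to 8 rows one after another, with no inner brackets; each row has 5 numbers: dx, dy, dz in a scale on which 1.0 is 25 cm, then a turn about the tool's z in a scale on which 1.0 is pi rad, then the finger opening in m; each row shifts and turns the commanded pose from where the row before left it, along the tool's axes as they then stand; what a row does not reach is not made up. A row lasts 1/12 s, in which the tool goes at most 0.0417 m and 7.16 degrees, less where a joint would pass 70% of its speed; a pose out of reach is approached as far as the arm can. The fingers move at their own pace and stop on an object; grip_force is the grip in N (left out, the last holds). Time passes only in rows, so rows that do not move let the fingers close. The tool returns the time, the measured TCP pose, the force, the opening and the grip force at its end. only (a regular expression) keeps the lines of the reply that match it, lines (a string "A,B") keeps lines A to B, and quiet returns only ok. A shift or turn number past 1, either way, is cut back to 1. Input that does not fit is refused with a message, and nothing moves.
- arm.sense(): the state, without advancing time (a new reading comes with each control period).
- vision.snapshot(name): name is "side" or "top"; returns (picture, depth): 420x560x3 uint8, blue, green, red; 420x560 float32, m along the optical axis (not along the pixel's ray), 0 where there is no reading.
- vision.camera_model(name): a dict with "fx", "fy", "cx", "cy" (pixels), "k1" (the pictures are not rectified: a ray, as slopes to the right and down, at radius r is drawn at 1 + k1 r^2 times it, then the intrinsics apply), "xyz" and "orientation" of the camera in the world. Camera axes: x right, y up, looking along -z (the intrinsics and any distortion apply to the point x, -y, -z); pixel columns grow to the right and rows downward; lengths in m; the calibration is good to about 2 mm. A picture is of the moment at which its call begins. camera_model takes no time and is no camera call.
- workorder.hand_in(): hands the job in; it is judged then, once.
The state is a dict: "clock": time; "joints": joint angles; "joint_vel": joint speeds; "joint_torque": joint torques, N m; "eef_pos": TCP position; "ee_rot": TCP orientation; "contact_force": force on the tool from outside, world axes, zero at the start; "moment": the same for the moment, N m; "gripper_width": finger opening in m; "grasp_force": force on a finger pad.
Only numpy, scipy, OpenCV 4.12 (cv2) and the standard library are available. Lean on these libraries where they do the work, as an engineer would, in place of code of your own. Each camera call takes 0.05 s, during which the arm holds its last target. There are 200 camera calls.

## Working session

There is one attempt and no reset: what is moved stays moved. The work goes in short steps, Python scripts to look and compute and a tool call to move; the robot and the scene stay as the last step left them, time stands still between calls to the robot, and variables do not carry over. Pictures are saved under pics/ and viewed, at most 10 in all, crops included, and the job is handed in when it is done.

```bash
ls; mkdir -p pics; python3 - <<'E'
from bench import arm, vision, workorder
import cv2,numpy as np
for n in("top","side"):
    p,d=vision.snapshot(n); cv2.imwrite(f"pics/{n}0.png",p); np.save(f"pics/{n}0.npy",d); print(n,vision.camera_model(n))
s=arm.sense(); print(s["clock"],s["ee_rot"])
E
```

```text
bench.py
pics
top {'fx': 416.5291143622213, 'fy': 416.5291143622213, 'cx': 284.8326014194433, 'cy': 204.41409009278854, 'k1': 0.0014777527291276295, 'xyz': array([0.20146413, 0.14739595, 1.34547398]), 'orientation': array([[-0.02789736,  0.98109885, -0.19148575],
       [-0.99952994, -0.02494217,  0.01782643],
       [ 0.01271342,  0.19189305,  0.98133349]])}
side {'fx': 394.1005570342473, 'fy': 394.1005570342473, 'cx': 274.62620938496553, 'cy': 210.0684111869531, 'k1': -0.03855337266074256, 'xyz': array([ 0.40305388, -0.69568604,  0.67188009]), 'orientation': array([[ 9.94759585e-01,  6.02608718e-02, -8.25953764e-02],
       [-1.02241629e-01,  5.87374646e-01, -8.02831038e-01],
       [ 1.35131734e-04,  8.07068555e-01,  5.90457728e-01]])}
0.1 [[-9.13156865e-01  4.07607561e-01 -7.85046483e-04]
 [ 4.07608310e-01  9.13155519e-01 -1.56951917e-03]
 [ 7.71216487e-05 -1.75320867e-03 -9.99998460e-01]]
```

View pics/top0.png

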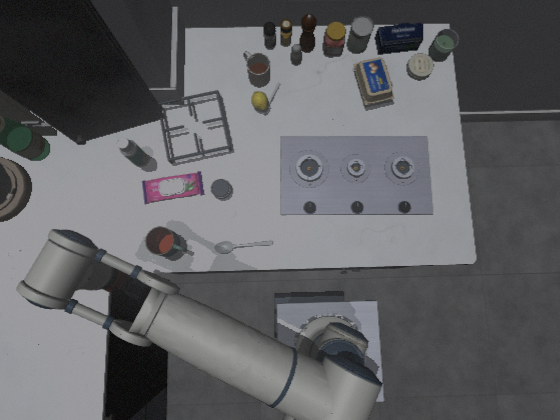

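View pics/side0.png

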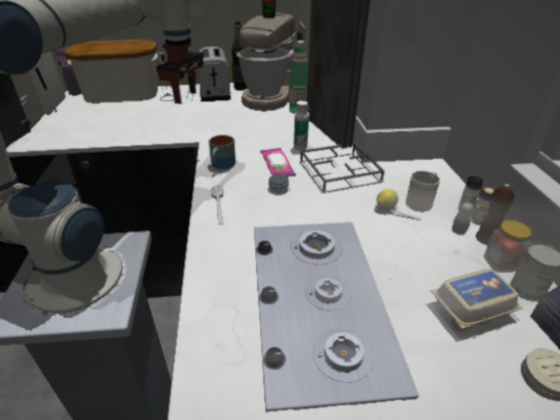

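The top view shows the head at about (222,189), the wipes at (173,187), the spoon at (243,245), the mug at (165,242) and the cups at (309,167), (356,167) and (403,167). I'll measure them next, with enlarged crops.

```bash
cat > h.py <<'E'
import numpy as np,cv2
from bench import arm, vision, workorder
def ray(n,uv):
    m=vision.camera_model(n);K=np.array([[m["fx"],0,m["cx"]],[0,m["fy"],m["cy"]],[0,0,1]])
    q=cv2.undistortPoints(np.array(uv,float).reshape(-1,1,2),K,np.array([m["k1"],0,0,0,0.]))[:,0]
    d=np.c_[q[:,0],-q[:,1],-np.ones(len(q))]@m["orientation"].T
    return m["xyz"],d
def plane(n,uv,z):
    o,d=ray(n,uv); return o+d*((z-o[2])/d[:,2])[:,None]
def cloud(n,d,box):
    u0,v0,u1,v1=box; v,u=np.mgrid[v0:v1,u0:u1]; u=u.ravel();v=v.ravel(); z=d[v,u]; k=z>0
    o,r=ray(n,np.c_[u,v][k]); return o+r*z[k][:,None], np.c_[u,v][k]
E
python3 - <<'E'
from h import *
for n,boxes in(("top",dict(head=(207,174,237,204),A=(289,147,329,187),B=(336,147,376,187),C=(383,147,423,187))),
               ("side",dict(head=(265,170,293,195),A=(290,225,345,265),B=(305,272,350,310),C=(315,325,375,378)))):
    p=cv2.imread(f"pics/{n}0.png"); d=np.load(f"pics/{n}0.npy"); cr=[]
    for k,b in boxes.items():
        P,_=cloud(n,d,b)
        lo,hi=((.028,.05) if k=="head" else (.021,.034))
        q=P[(P[:,2]>lo)&(P[:,2]<hi)]
        c,r=cv2.minEnclosingCircle(q[:,:2].astype(np.float32))
        print(n,k,len(q),"mid",np.round(c,4),"diam",round(2*r,4),"zmax/med",np.round([P[:,2].max(),np.median(q[:,2])],4))
        cr.append(cv2.resize(p[b[1]:b[3],b[0]:b[2]],(390,290),interpolation=cv2.INTER_CUBIC))
    cv2.imwrite(f"pics/{n}crop.png",np.vstack([np.hstack(cr[:2]),np.hstack(cr[2:])]))
E
```

```text
top head 291 mid [0.5167 0.3328] diam 0.0645 zmax/med [0.0439 0.0357]
top A 257 mid [0.5772 0.042 ] diam 0.0978 zmax/med [0.0347 0.0257]
top B 146 mid [ 0.579  -0.1133] diam 0.0579 zmax/med [0.032  0.0257]
top C 210 mid [ 0.5749 -0.2682] diam 0.075 zmax/med [0.0319 0.026 ]
side head 203 mid [0.5186 0.3271] diam 0.0666 zmax/med [0.0403 0.0359]
side A 379 mid [0.5824 0.0397] diam 0.0919 zmax/med [0.0298 0.0256]
side B 326 mid [ 0.5763 -0.1135] diam 0.0677 zmax/med [0.0304 0.0268]
side C 632 mid [ 0.5735 -0.267 ] diam 0.0828 zmax/med [0.0301 0.0263]
```

View pics/topcrop.png

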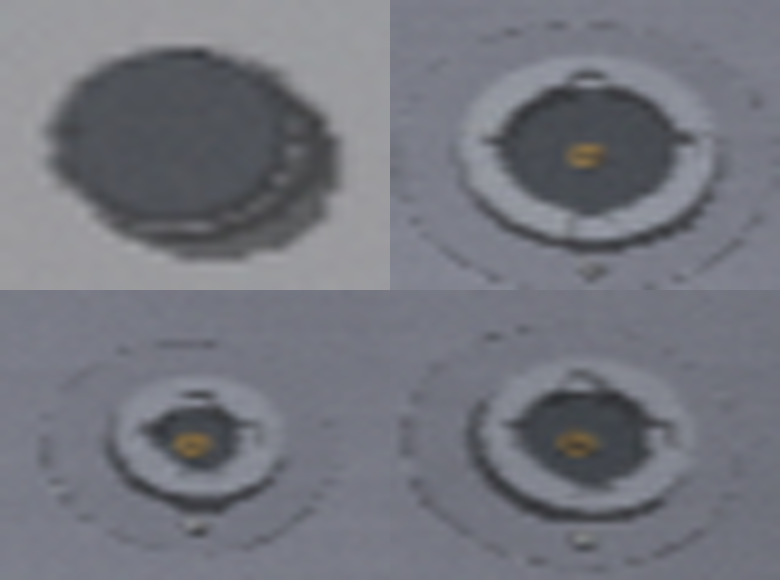

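Sizes identify C, at about (0.575,-0.268), as the medium cup, A as the large one and B as the small one. I'll refine the centres from contours.

```bash
cat > fit.py <<'E'
from h import *
def circ(P):
    A=np.c_[2*P[:,:2],np.ones(len(P))]; s=np.linalg.lstsq(A,(P[:,:2]**2).sum(1),rcond=None)[0]
    r=np.sqrt(s[2]+s[0]**2+s[1]**2); e=np.hypot(*(P[:,:2]-s[:2]).T)-r
    return s[:2],r,e
def robust(P):
    for _ in range(4):
        c,r,e=circ(P); P=P[abs(e)<=max(.0015,2*e.std())]
    return c,2*r,e.std(),len(P)
def blob(n,p,box,z,bright,thr):
    u0,v0,u1,v1=box; g=cv2.cvtColor(p,cv2.COLOR_BGR2GRAY)[v0:v1,u0:u1]
    g=cv2.resize(g,None,fx=8,fy=8,interpolation=cv2.INTER_CUBIC)
    m=((g>thr) if bright else (g<thr)).astype(np.uint8)
    cs=cv2.findContours(m,cv2.RETR_EXTERNAL,cv2.CHAIN_APPROX_NONE)[0]
    c=max(cs,key=cv2.contourArea); h=cv2.convexHull(c)[:,0]
    # dense hull contour
    mm=np.zeros_like(m); cv2.fillPoly(mm,[h],1); c=cv2.findContours(mm,0,cv2.CHAIN_APPROX_NONE)[0][0][:,0]
    return robust(plane(n,(c+.5)/8-.5+[u0,v0],z))
E
python3 - <<'E'
from fit import *
B={"top":dict(A=(289,147,329,187),B=(336,147,376,187),C=(383,147,423,187)),"side":dict(A=(290,225,345,265),B=(305,272,350,310),C=(315,325,375,378))}
for n in B:
    p=cv2.imread(f"pics/{n}0.png");g=cv2.cvtColor(p,6)
    for k,b in B[n].items():
        w=g[b[1]:b[3],b[0]:b[2]]; t=(np.median(w)+np.percentile(w,92))/2
        print(n,k,t,blob(n,p,b,.026,True,t))
p=cv2.imread("pics/top0.png")
for t in (85,95,105): print("head top",blob("top",p,(207,174,237,204),.037,False,t))
p=cv2.imread("pics/side0.png")
cv2.imwrite("pics/sc.png",np.hstack([cv2.resize(p[v0:v1,u0:u1],(390,390),interpolation=2) for u0,v0,u1,v1 in((265,168,295,198),(315,322,375,382))]))
E
```

```text
top A 133.04000000000008 (array([0.58436517, 0.04128742]), np.float64(0.08484187417196462), np.float64(0.0008204750986583587), 399)
top B 124.5 (array([ 0.5812082 , -0.11475391]), np.float64(0.05652295766325221), np.float64(0.0005414858957637501), 386)
top C 121.5 (array([ 0.57819242, -0.27035305]), np.float64(0.07202048382029963), np.float64(0.0004441084486919071), 473)
side A 164.5 (array([0.58539787, 0.04395215]), np.float64(0.08718915877598156), np.float64(0.0005616957981461469), 660)
side B 166.5 (array([ 0.58213343, -0.11220506]), np.float64(0.057103410976783044), np.float64(0.00039375582540281183), 516)
side C 176.5 (array([ 0.57888782, -0.26829779]), np.float64(0.0714160003331593), np.float64(0.00035397725322536657), 802)
head top (array([0.51383847, 0.32564532]), np.float64(0.06659932018951902), np.float64(0.000913109043103556), 351)
head top (array([0.51146846, 0.32553924]), np.float64(0.06890001063703914), np.float64(0.0020528648573503987), 476)
head top (array([0.51136406, 0.32572125]), np.float64(0.07034241810930995), np.float64(0.0020048112983984704), 475)
```

View pics/sc.png

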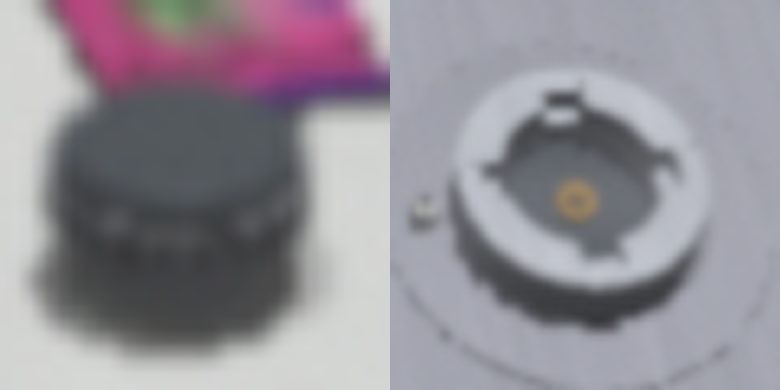

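```bash
python3 - <<'E'
from h import *
# pixel centre conv: crop px/13 - .5 offset
print(plane("top",[[219.7,187.6],[210.4,187.6],[229.0,187.6],[219.7,178.6],[219.7,196.6]],.037).round(4))
print(plane("side",[[278.5,178.9],[269.3,178.9],[287.6,178.9],[278.5,174.0]],.037).round(4))
p=cv2.imread("pics/top0.png"); print(cv2.cvtColor(p,6)[176:202:1,208:236:1])
E
```

```text
[[0.5173 0.3318 0.037 ]
 [0.518  0.3616 0.037 ]
 [0.5165 0.3019 0.037 ]
 [0.5472 0.3318 0.037 ]
 [0.4876 0.3317 0.037 ]]
[[0.5202 0.327  0.037 ]
 [0.4922 0.3299 0.037 ]
 [0.5479 0.3242 0.037 ]
 [0.5234 0.3559 0.037 ]]
[[155 153 155 154 153 155 154 155 155 153 156 155 155 154 156 156 156 156
  154 155 156 154 155 154 156 155 154 154]
 [152 156 152 155 154 155 156 155 154 152 157 156 155 155 154 153 153 155
  154 152 155 154 154 155 154 153 155 155]
 [153 154 155 154 156 154 154 154 155 152 152 150 148 150 149 151 149 153
  154 156 154 155 153 153 155 153 156 156]
 [156 153 155 155 156 155 153 152 149 123 105  87  75  73  66 112 129 144
  153 152 155 155 156 155 154 154 153 155]
 [152 155 156 154 154 153 137 114  86  77  81  80  83  86  80  73  79 110
  113 140 152 153 153 155 154 155 154 155]
 [154 154 155 153 153 141 106  84  83  81  84  84  82  81  79  81  82  76
   88  95 119 147 154 154 154 155 155 153]
 [155 153 154 154 134  94  78  83  83  82  82  83  82  84  81  80  79  85
   74  75 103 139 155 155 155 155 154 154]
 [154 153 155 153 115  84  81  83  83  82  82  81  83  82  83  
[... 1460 characters left out ...]
154 153 153 155 153 157 120  97  81  72  73  75  74  74  73  71  86  87
   71  72  76  88  94  97 141 154 155 155]
 [156 153 155 152 154 153 154 113  82  92  98  98  95 106 110  88  67  69
   73  88  93  93 100 139 153 155 154 156]
 [155 154 155 153 155 154 154 155 121  97  82  72  67  65  70  69  75  89
   93  94  89  99 140 154 155 154 154 157]
 [154 154 154 154 154 156 154 154 155 155 120 100  95  92  91  94  93  95
   98 102 101 140 153 155 154 154 156 155]
 [154 154 155 155 154 155 155 156 153 155 155 154 123  99 101 100  99 100
  139 153 155 154 154 156 155 154 154 154]
 [155 153 152 153 154 155 153 155 155 154 155 154 155 150 154 153 154 154
  153 153 153 155 155 154 153 155 154 154]]
```

The cups are on a line, and the medium one is at (0.5785,-0.269). The head is at about (0.5185,0.330), where the two views differ by up to 5 mm. I'll square it up by pinching along x and then along y, keeping the tips 20 mm above its base so they clear both the packet and, later, the cup rim.

Careful with the scale: shifts go in shares of 25 cm and turns go in shares of pi rad. That gives: 7 degrees / 180 = 0.0389.

>>> jog_arm(increments=[0,0,0,0.0389,0.088,0,0,0,0.0389,0.088,0,0,0,0.0389,0.088,0,0,0,0.0389,0.088,0,0,0,0.0389,0.088,0,0,0,0.0389,0.088,0,0,0,0.0389,0.088,0,0,0,0.0389,0.088], grip_force=8)

```text
clock: 0.77
eef_pos: [0.2445, 0.5477, 0.1949]
ee_rot: [[-0.167, 0.986, -0.001], [0.986, 0.167, -0.001], [-0.001, -0.001, -1.0]]
contact_force: [0.2, -0.4, -0.5]
gripper_width: 0.0878
grasp_force: 0.0
```

>>> jog_arm(increments=[0,0,0,0.0278,0.088,0,0,0,0.0275,0.088,0,0,0,0,0.088])

```text
clock: 1.02
eef_pos: [0.2445, 0.5477, 0.1949]
ee_rot: [[0.003, 1.0, -0.0], [1.0, -0.003, -0.001], [-0.001, -0.0, -1.0]]
contact_force: [-0.2, 0.5, -0.3]
gripper_width: 0.088
grasp_force: 0.0
```

In the tool's units: 0.03 m / 0.25 = 0.12, -0.027 m / 0.25 = -0.108.

>>> jog_arm(increments=[-0.108,0.12,0,0,0.088,-0.108,0.12,0,0,0.088,-0.108,0.12,0,0,0.088,-0.108,0.12,0,0,0.088,-0.108,0.12,0,0,0.088,-0.108,0.12,0,0,0.088,-0.108,0.12,0,0,0.088,-0.108,0.12,0,0,0.088])

```text
clock: 1.68
eef_pos: [0.4856, 0.3303, 0.1953]
ee_rot: [[-0.003, 1.0, -0.0], [1.0, 0.003, -0.0], [-0.0, -0.0, -1.0]]
contact_force: [-0.3, 0.1, 0.4]
gripper_width: 0.0877
grasp_force: 0.0
```

>>> jog_arm(increments=[-0.008,0.136,0.08,0,0.088,0,0,0.14,0,0.088,0,0,0.14,0,0.088,0,0,0,0,0.088,0,0,0,0,0.088])

```text
clock: 2.1
eef_pos: [0.5171, 0.329, 0.1029]
ee_rot: [[-0.002, 1.0, -0.005], [1.0, 0.002, -0.003], [-0.003, -0.005, -1.0]]
contact_force: [0.5, 0.4, 0.8]
gripper_width: 0.088
grasp_force: 0.0
```

In the tool's units: 0.035 m / 0.25 = 0.14, 0.03 m / 0.25 = 0.12.

>>> jog_arm(increments=[0.004,0.004,0.14,0,0.088,0,0,0.12,0,0.088,0,0,0.04,0,0.088,0,0,0,0,0.088,0,0,0,0,0.058,0,0,0,0,0.058,0,0,0,0,0.058,0,0,0,0,0.058], grip_force=8)

```text
clock: 2.77
eef_pos: [0.5206, 0.3316, 0.033]
ee_rot: [[-0.0, 1.0, 0.003], [1.0, 0.0, 0.002], [0.002, 0.003, -1.0]]
contact_force: [-0.2, 0.0, 0.0]
gripper_width: 0.0643
grasp_force: 0.0
```

>>> jog_arm(increments=[0,0,0,0,0.058,0,0,0,0,0.058,0,0,0,0,0.058,0,0,0,0,0.058])

```text
clock: 3.1
eef_pos: [0.5195, 0.3309, 0.0306]
ee_rot: [[0.0, 1.0, -0.0], [1.0, -0.0, -0.0], [-0.0, -0.0, -1.0]]
contact_force: [0.0, 0.6, -1.0]
gripper_width: 0.058
grasp_force: 0.0
```

```bash
python3 - <<'E'
from h import *
a=vision.snapshot("top")[0][150:230,170:280]; b=vision.snapshot("side")[0][120:220,220:340]
cv2.imwrite("pics/c1.png",np.hstack([cv2.resize(a,(400,400),interpolation=2),cv2.resize(b,(400,400),interpolation=2)]))
s=arm.sense();print(s["eef_pos"],s["gripper_width"],s["grasp_force"],s["contact_force"],s["joints"])
E
```

```text
[0.51949907 0.33084953 0.030448  ] 0.05817068024030282 0.0 [-0.60108756 -0.91799399 -0.00222302] [ 2.93276646e+01  9.36059176e+00  8.28061716e+01 -1.05765085e-03
  8.78441744e+01  2.93326832e+01]
```

View pics/c1.png

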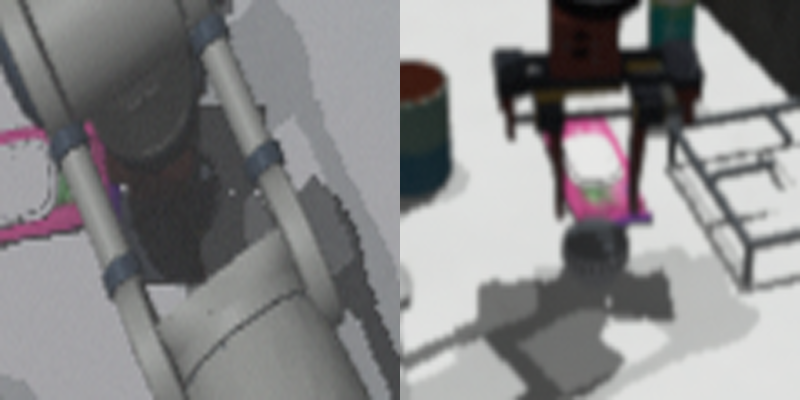

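The side view shows the head unmoved, with its cap at about (279,180). The fingertips are at about (268,174) and (293,174), above and behind it. I'll check where the fingertips should project.

```bash
python3 - <<'E'
from h import *
m=vision.camera_model("side")
def proj(P):
    q=(np.array(P)-m["xyz"])@m["orientation"]; s=np.c_[q[:,0],-q[:,1]]/-q[:,2:]; s*=1+m["k1"]*(s**2).sum(1)[:,None]
    return s*m["fx"]+[m["cx"],m["cy"]]
print(proj([[.4895,.331,.0225],[.5495,.331,.0225],[.5195,.331,.0225],[.52,.33,.037],[.4895,.331,.042],[.4895,.36,.0225]]))
p,d=vision.snapshot("side")
np.set_printoptions(linewidth=250)
P,uv=cloud("side",d,(262,150,300,190))
for v in range(162,190,2):
    k=uv[:,1]==v; print(v,[f"{a[0]*1000:.0f},{a[1]*1000:.0f},{a[2]*1000:.0f}" for a in P[k][2:34:3]])
E
```

```text
[[268.44265777 182.77004648]
 [287.74726029 181.71435495]
 [278.11491864 182.2404677 ]
 [278.33785739 178.39211199]
 [268.38485805 177.35814545]
 [267.61586107 177.86483557]]
162 ['489,505,-1', '485,320,102', '508,474,15', '517,471,16', '528,470,16', '538,470,15', '548,468,16', '558,467,16', '549,329,93', '556,319,98', '593,492,-0']
164 ['488,488,0', '485,319,96', '507,472,8', '516,460,15', '526,456,16', '536,453,17', '546,456,15', '556,453,16', '549,331,85', '556,318,92', '591,477,1']
166 ['487,476,-1', '485,320,88', '506,456,10', '516,451,12', '525,447,14', '535,447,13', '545,447,12', '555,444,13', '549,327,81', '556,314,87', '588,460,2']
168 ['486,463,-1', '485,317,83', '505,443,10', '515,442,10', '525,441,9', '535,442,8', '544,438,10', '554,434,12', '549,328,73', '557,321,77', '587,451,0']
170 ['485,451,-1', '485,319,75', '503,430,9', '513,427,10', '523,430,8', '533,425,10', '543,426,10', '553,427,8', '549,327,67', '557,321,70', '585,439,-1']
172 ['484,433,1', '484,318,69', '503,426,4', '512,415,10', '521,410,12', '531,412,11', '542,416,8', '551,414,8', '550,331,57', '557,317,65'
[... 561 characters left out ...]
318,39', '530,319,37', '539,314,40', '550,329,30', '566,377,-1', '575,371,2']
182 ['479,372,1', '488,371,0', '493,313,37', '502,311,37', '511,311,36', '520,309,37', '529,310,36', '538,310,35', '558,363,1', '567,360,2', '577,362,0']
184 ['478,362,-1', '487,357,2', '493,314,28', '501,304,34', '510,301,36', '519,300,36', '528,301,34', '538,309,29', '549,318,22', '563,349,2', '573,352,-0']
186 ['477,347,1', '486,349,-0', '493,312,23', '501,305,26', '510,302,28', '519,300,29', '528,298,29', '538,305,24', '552,339,1', '561,339,1', '571,343,-2']
188 ['476,336,1', '485,336,0', '494,332,2', '501,305,19', '510,301,22', '518,295,24', '528,302,19', '538,303,18', '551,333,-2', '560,329,-0', '570,330,-1']
```

```bash
python3 - <<'E'
from h import *
p,d=vision.snapshot("side")
cv2.imwrite("pics/c2.png",cv2.resize(p[150:195,255:315],(800,600),interpolation=cv2.INTER_NEAREST))
s=arm.sense();print(s["clock"],s["eef_pos"],s["gripper_width"])
E
```

```text
3.3 [0.51946809 0.33086546 0.03040942] 0.05776080317642637
```

View pics/c2.png

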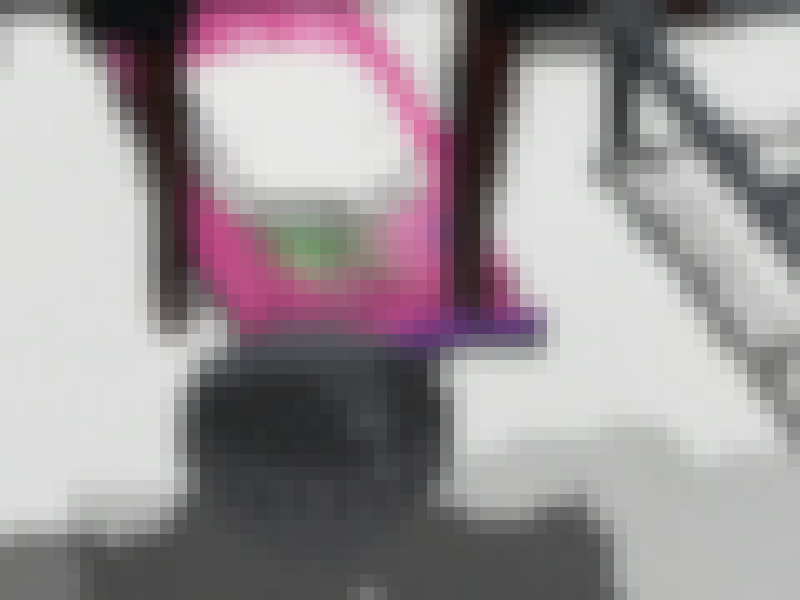

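The fingers show tips at about v=175, which is a height of ~0.058, although the reported pose puts them at 0.022. They closed above the cap. I'll open, lower in steps and watch the tip height and the force.

In the tool's units: 0.006 m / 0.25 = 0.024.

>>> jog_arm(increments=[0,0,0,0,0.088,0,0,0,0,0.088,0,0,0,0,0.088,0,0,0,0,0.088,0,0,0,0,0.088,0,0,0.024,0,0.088,0,0,0.024,0,0.088,0,0,0,0,0.088])

```text
clock: 3.97
eef_pos: [0.5186, 0.3304, 0.0164]
ee_rot: [[0.0, 1.0, -0.002], [1.0, -0.0, -0.001], [-0.001, -0.002, -1.0]]
contact_force: [-0.2, -0.1, -0.6]
gripper_width: 0.0878
grasp_force: 0.0
```

```bash
cat > tip.py <<'E'
from h import *
s=arm.sense();print(s["eef_pos"],s["gripper_width"],s["contact_force"])
p,d=vision.snapshot("side")
P,uv=cloud("side",d,(245,140,320,200))
c=s["eef_pos"]; h=s["gripper_width"]/2
for sg in(-1,1):
    a=(P-c)[:,0]*sg
    k=(a>h-.004)&(a<h+.016)&(abs(P[:,1]-c[1])<.02)&(P[:,2]>.012)
    q=P[k]; o=np.argsort(q[:,2])[:8]; print(sg,k.sum(),(q[o]*1000).round().astype(int).tolist(),uv[k][o][:3].tolist())
E
python3 tip.py
```

```text
[0.51862039 0.33038339 0.01639459] 0.08778957797390502 [-0.169291   -0.07503734 -0.56052344]
-1 106 [[472, 318, 45], [469, 317, 46], [469, 319, 48], [472, 319, 48], [466, 318, 49], [466, 320, 52], [469, 318, 53], [472, 317, 53]] [[263, 179], [262, 179], [262, 178]]
1 138 [[564, 321, 45], [567, 320, 45], [570, 318, 46], [563, 334, 48], [570, 321, 48], [564, 320, 49], [567, 319, 49], [563, 335, 51]] [[293, 177], [294, 177], [295, 177]]
```

In the tool's units: 0.006 m / 0.25 = 0.024, 0.004 m / 0.25 = 0.016.

>>> jog_arm(increments=[0,0,0.024,0,0.088,0,0,0.016,0,0.088,0,0,0,0,0.088])

```text
clock: 4.27
eef_pos: [0.5189, 0.3306, 0.0071]
ee_rot: [[0.0, 1.0, -0.002], [1.0, -0.0, -0.001], [-0.001, -0.002, -1.0]]
contact_force: [-0.3, 0.5, 0.1]
gripper_width: 0.0877
grasp_force: 0.0
```

>>> jog_arm(increments=[0,0,0.012,0,0.088,0,0,0.012,0,0.088,0,0,0,0,0.088])

```text
clock: 4.52
eef_pos: [0.5192, 0.3307, 0.0017]
ee_rot: [[0.0, 1.0, -0.001], [1.0, -0.0, -0.0], [-0.0, -0.001, -1.0]]
contact_force: [0.0, 0.4, -0.1]
gripper_width: 0.0881
grasp_force: 0.0
```

```bash
python3 tip.py
```

```text
[0.5192285  0.33070954 0.00173997] 0.08807170713983122 [ 0.01171056  0.40318774 -0.13407996]
-1 132 [[475, 319, 30], [472, 319, 30], [469, 317, 32], [467, 333, 32], [475, 317, 35], [472, 317, 35], [475, 321, 36], [467, 333, 36]] [[264, 183], [263, 183], [262, 183]]
1 158 [[564, 344, 31], [567, 319, 31], [564, 318, 32], [563, 335, 33], [570, 315, 33], [564, 322, 34], [567, 320, 34], [570, 319, 35]] [[292, 177], [294, 181], [293, 181]]
```

The tips are confirmed at about TCP + 28 mm, so there is no table contact at this reading. I'll go down 9 mm and pinch.

In the tool's units: 0.005 m / 0.25 = 0.02, 0.004 m / 0.25 = 0.016.

>>> jog_arm(increments=[0,0,0.02,0,0.088,0,0,0.016,0,0.088,0,0,0,0,0.088,0,0,0,0,0.058,0,0,0,0,0.058,0,0,0,0,0.058,0,0,0,0,0.058,0,0,0,0,0.058], grip_force=8)

```text
clock: 5.23
eef_pos: [0.5196, 0.331, -0.0062]
ee_rot: [[0.0, 1.0, 0.0], [1.0, -0.0, 0.0], [0.0, 0.0, -1.0]]
contact_force: [-0.2, -0.1, -0.5]
gripper_width: 0.0638
grasp_force: 8.0
```

>>> jog_arm(increments=[0,0,0,0,0.058,0,0,0,0,0.058])

```text
clock: 5.4
eef_pos: [0.5196, 0.331, -0.0062]
ee_rot: [[0.0, 1.0, 0.0], [1.0, -0.0, 0.0], [0.0, 0.0, -1.0]]
contact_force: [-0.7, 0.7, 0.9]
gripper_width: 0.0634
grasp_force: 8.0
```

In the tool's units: -7 degrees / 180 = -0.0389.

>>> jog_arm(increments=[0,0,0,0,0.08,0,0,0,0,0.08,0,0,0,0,0.08,0,0,0,-0.0333,0.08,0,0,0,-0.0389,0.08,0,0,0,-0.0389,0.08,0,0,0,-0.0389,0.08,0,0,0,-0.0389,0.08])

```text
clock: 6.07
eef_pos: [0.5195, 0.3308, -0.0066]
ee_rot: [[-0.564, 0.826, -0.0], [0.826, 0.564, -0.0], [-0.0, -0.0, -1.0]]
contact_force: [-0.2, 0.3, -0.1]
gripper_width: 0.0799
grasp_force: 0.0
```

>>> jog_arm(increments=[0,0,0,-0.0389,0.08,0,0,0,-0.0389,0.08,0,0,0,-0.0389,0.08,0,0,0,-0.0389,0.08,0,0,0,-0.0389,0.08,0,0,0,-0.0389,0.08,0,0,0,-0.0389,0.08,0,0,0,-0.0389,0.08])

```text
clock: 6.73
eef_pos: [0.5195, 0.3309, -0.0066]
ee_rot: [[-1.0, -0.006, -0.0], [-0.006, 1.0, -0.0], [0.0, -0.0, -1.0]]
contact_force: [0.2, 0.8, -0.4]
gripper_width: 0.0802
grasp_force: 0.0
```

>>> jog_arm(increments=[0,0,0,0,0.08,0,0,0,0,0.058,0,0,0,0,0.058,0,0,0,0,0.058,0,0,0,0,0.058,0,0,0,0,0.058,0,0,0,0,0.058], grip_force=20)

```text
clock: 7.32
eef_pos: [0.5195, 0.331, -0.0065]
ee_rot: [[-1.0, 0.001, 0.0], [0.001, 1.0, 0.0], [-0.0, 0.0, -1.0]]
contact_force: [0.2, 0.7, 0.2]
gripper_width: 0.0631
grasp_force: 20.0
```

Gripped and centred at (0.5195, 0.331). Lifting and carrying to above the medium cup.

In the tool's units: -0.04 m / 0.25 = -0.16, -0.004 m / 0.25 = -0.016.

>>> jog_arm(increments=[0,0,-0.12,0,0.058,0,0,-0.12,0,0.058,-0.016,-0.08,-0.08,0,0.058,-0.016,-0.16,0,0,0.058,-0.016,-0.16,0,0,0.058,-0.016,-0.16,0,0,0.058,-0.016,-0.16,0,0,0.058,-0.016,-0.16,0,0,0.058], grip_force=25)

```text
clock: 7.98
eef_pos: [0.5429, 0.109, 0.073]
ee_rot: [[-1.0, 0.0, -0.001], [0.0, 1.0, -0.0], [0.001, -0.0, -1.0]]
contact_force: [1.1, 0.5, -2.5]
gripper_width: 0.0635
grasp_force: 25.0
```

>>> jog_arm(increments=[-0.016,-0.16,0,0,0.058,-0.016,-0.16,0,0,0.058,-0.016,-0.16,0,0,0.058,-0.016,-0.16,0,0,0.058,-0.016,-0.16,0,0,0.058,-0.016,-0.16,0,0,0.058,-0.016,-0.16,0,0,0.058,-0.016,-0.16,0,0,0.058])

```text
clock: 8.65
eef_pos: [0.5749, -0.2111, 0.0729]
ee_rot: [[-1.0, 0.001, -0.001], [0.001, 1.0, 0.0], [0.001, 0.0, -1.0]]
contact_force: [0.4, 0.0, -2.6]
gripper_width: 0.063
grasp_force: 25.0
```

>>> jog_arm(increments=[-0.016,-0.16,0,0,0.058,-0.012,-0.08,0,0,0.058,0,0,0,0,0.058,0,0,0,0,0.058,0,0,0,0,0.058])

```text
clock: 9.07
eef_pos: [0.5822, -0.2683, 0.0728]
ee_rot: [[-1.0, 0.0, -0.001], [0.0, 1.0, 0.001], [0.001, 0.001, -1.0]]
contact_force: [0.3, -0.1, -2.2]
gripper_width: 0.0632
grasp_force: 25.0
```

In the tool's units: 0.02 m / 0.25 = 0.08, 0.0035 m / 0.25 = 0.014, 7 degrees / 180 = 0.0389.

>>> jog_arm(increments=[0.014,-0.004,0.08,0,0.058,0,0,0.08,0,0.058,0,0,0,0.0389,0.058,0,0,0,0.0389,0.058,0,0,0,0.0389,0.058,0,0,0,0.0389,0.058,0,0,0,0.0389,0.058,0,0,0,0.0389,0.058])

```text
clock: 9.73
eef_pos: [0.5792, -0.2681, 0.0336]
ee_rot: [[-0.741, 0.672, -0.0], [0.672, 0.741, 0.0], [0.0, 0.0, -1.0]]
contact_force: [-0.3, -0.4, -3.2]
gripper_width: 0.0635
grasp_force: 25.0
```

>>> jog_arm(increments=[0,0,0,0.0389,0.058,0,0,0,0.0389,0.058,0,0,0,0.0389,0.058,0,0,0,0.0389,0.058,0,0,0,0.0389,0.058,0,0,0,0.0389,0.058,0,0,0,0.0333,0.058,0,0,0,0,0.058])

```text
clock: 10.4
eef_pos: [0.5792, -0.2682, 0.0337]
ee_rot: [[0.002, 1.0, -0.0], [1.0, -0.002, 0.0], [0.0, -0.0, -1.0]]
contact_force: [-0.5, 0.0, -1.8]
gripper_width: 0.0633
grasp_force: 25.0
```

```bash
python3 - <<'E'
from h import *
s=arm.sense();print(s["eef_pos"],s["ee_rot"][:,1])
for n in("side","top"): 
    p,d=vision.snapshot(n);cv2.imwrite(f"pics/{n}2.png",p);np.save(f"pics/{n}2.npy",d)
a=cv2.imread("pics/side2.png")[300:390,290:410]
cv2.imwrite("pics/c3.png",cv2.resize(a,(800,600),interpolation=2))
E
```

```text
[ 0.5792281  -0.26823363  0.03366122] [ 9.99998691e-01 -1.61783083e-03 -1.90729669e-05]
```

View pics/c3.png

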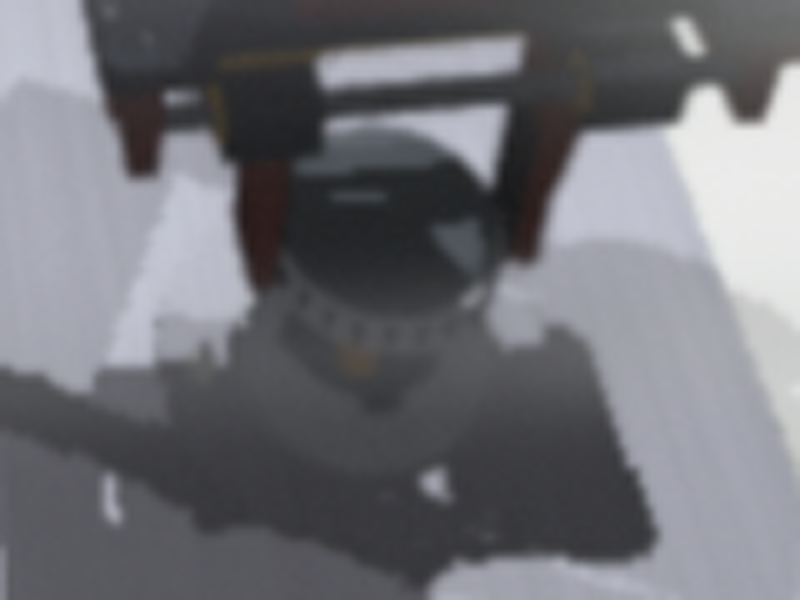

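The side view shows the cap hanging over the cup, bounded by crop columns 272–502 and rows 125–318. I'll cast its centre at cap height to get this camera's bias.

```bash
python3 - <<'E'
from h import *
f=lambda x,y:[290+x/6.667-.5,300+y/6.667-.5]
print(plane("side",[f(387,221.5),f(272,215),f(502,215),f(387,125),f(387,318)],.0772).round(4))
d=np.load("pics/side2.npy");P,_=cloud("side",d,(325,315,370,352))
q=P[(P[:,2]>.072)&(P[:,2]<.084)&(abs(P[:,0]-.579)<.031)&(abs(P[:,1]+.268)<.04)];print(len(q),q.min(0),q.max(0),np.median(q,0))
d=np.load("pics/top2.npy");print(cv2.cvtColor(cv2.imread("pics/top2.png"),6)[150:180:3,385:425:3])
E
```

```text
[[ 0.5786 -0.2723  0.0772]
 [ 0.5481 -0.2669  0.0772]
 [ 0.6101 -0.2736  0.0772]
 [ 0.5865 -0.2407  0.0772]
 [ 0.5711 -0.3018  0.0772]]
735 [ 0.54812913 -0.29998851  0.0721236 ] [ 0.60955464 -0.24103973  0.08334145] [ 0.57990553 -0.27351954  0.07752988]
[[123 123 103 104 106  55  41  54  78 134 121  43  65  58]
 [125 113 109  96 103  75  44  59  70  69  57  38  42  49]
 [124 107 103 121 103  72  54  77 111  96  50  38  33  30]
 [114 103 106 122 109  72  71  74 133 123  45  45  41  40]
 [ 95 100 117 126  67  70  68 114 137 134  40  39  42  39]
 [ 96 105  85 109  80  68  69 145 142  93  38  40  40  39]
 [ 98 114  81 136  53  71 107 153 145 129 156  98  43  46]
 [109 116  96 123  70  66 146 151 114 129 148 155 144 126]
 [ 98 116 118  61  71 103 138 140 102 122 138 148 145 143]
 [122 110 118  84  67 123 131  98 120 128 136 141 145 143]]
```

The side camera reads the hanging cap 3 mm low in y, as it did at pickup (4 mm). That corrects the cup to about (0.579,-0.266), so I'll shift 1.5 mm and descend watching force. Expected TCP z is 0.0195 touching the rim, 0.0095 with lugs on the rim and 0.0035 seated.

In the tool's units: 0.006 m / 0.25 = 0.024, 0.0015 m / 0.25 = 0.006.

>>> jog_arm(increments=[0.006,0,0.024,0,0.058,0,0,0.024,0,0.058,0,0,0,0,0.058])

```text
clock: 10.75
eef_pos: [0.5781, -0.2677, 0.0193]
ee_rot: [[-0.002, 1.0, -0.003], [1.0, 0.002, 0.001], [0.001, -0.003, -1.0]]
contact_force: [0.6, 0.2, -2.2]
gripper_width: 0.0634
grasp_force: 25.0
```

>>> jog_arm(increments=[0,0,0.012,0,0.058,0,0,0.012,0,0.058,0,0,0,0,0.058])

```text
clock: 11.0
eef_pos: [0.5787, -0.2692, 0.0162]
ee_rot: [[0.0, 1.0, -0.0], [1.0, -0.0, -0.001], [-0.001, -0.0, -1.0]]
contact_force: [-3.9, -0.6, 2.3]
gripper_width: 0.0634
grasp_force: 25.0
```

>>> jog_arm(increments=[0,0,0.012,0,0.058,0,0,0.008,0,0.058,0,0,0,0,0.058])

```text
clock: 11.25
eef_pos: [0.5783, -0.269, 0.0096]
ee_rot: [[0.0, 1.0, -0.001], [1.0, -0.0, -0.0], [-0.0, -0.001, -1.0]]
contact_force: [-3.0, -1.5, -1.8]
gripper_width: 0.0633
grasp_force: 25.0
```

It entered the bore, and z = 0.0096 is where the lugs meet the rim. Next I press lightly and turn.

In the tool's units: 0.002 m / 0.25 = 0.008.

>>> jog_arm(increments=[0,0,0.008,0,0.058,0,0,0,0,0.058,0,0,0,0,0.058])

```text
clock: 11.5
eef_pos: [0.5784, -0.2691, 0.0094]
ee_rot: [[0.0, 1.0, -0.001], [1.0, -0.0, -0.001], [-0.001, -0.001, -1.0]]
contact_force: [-7.6, 0.4, 4.5]
gripper_width: 0.0633
grasp_force: 25.0
```

>>> jog_arm(increments=[0,0,0.004,0.0167,0.058,0,0,0,0.0167,0.058,0,0,0,0.0167,0.058,0,0,0,0.0167,0.058,0,0,0,0,0.058], grip_force=30)

```text
clock: 11.92
eef_pos: [0.5782, -0.2691, 0.0094]
ee_rot: [[0.211, 0.978, -0.001], [0.978, -0.211, -0.001], [-0.001, -0.001, -1.0]]
contact_force: [-8.7, 0.3, 9.0]
gripper_width: 0.063
grasp_force: 30.0
```

In the tool's units: -0.001 m / 0.25 = -0.004, 3 degrees / 180 = 0.0167.

>>> jog_arm(increments=[0,-0.004,0.004,0.0167,0.058,0,0,0,0.0167,0.058,0,0,0,0.0167,0.058,0,0,0,0.0167,0.058,0,0,0,0.0167,0.058,0,0,0,0.0167,0.058,0,0,0,0.0167,0.058,0,0,0,0,0.058])

```text
clock: 12.58
eef_pos: [0.5779, -0.2688, 0.0064]
ee_rot: [[0.546, 0.838, -0.0], [0.838, -0.546, -0.001], [-0.001, 0.0, -1.0]]
contact_force: [-2.7, -2.1, -0.2]
gripper_width: 0.0632
grasp_force: 30.0
```

It dropped 3 mm, so the lugs have found the notches. Pressing on down.

In the tool's units: 0.002 m / 0.25 = 0.008.

>>> jog_arm(increments=[0,0,0.008,0,0.058,0,0,0.008,0,0.058,0,0,0,0,0.058,0,0,0,0,0.058])

```text
clock: 12.92
eef_pos: [0.5781, -0.269, 0.0034]
ee_rot: [[0.544, 0.839, 0.0], [0.839, -0.544, -0.001], [-0.001, 0.001, -1.0]]
contact_force: [-5.1, -2.4, 4.4]
gripper_width: 0.063
grasp_force: 30.0
```

It's seated (0.0034 against 0.0035 expected). Releasing and retracting.

In the tool's units: -0.04 m / 0.25 = -0.16, -0.03 m / 0.25 = -0.12.

>>> jog_arm(increments=[0,0,0,0,0.085,0,0,0,0,0.085,0,0,0,0,0.085,0,0,0,0,0.085,0,0,-0.04,0,0.085,0,0,-0.12,0,0.085,0,0,-0.16,0,0.085,0,0,-0.16,0,0.085])

```text
clock: 13.58
eef_pos: [0.5774, -0.2677, 0.1233]
ee_rot: [[0.544, 0.839, -0.002], [0.839, -0.544, 0.001], [0.0, -0.002, -1.0]]
contact_force: [1.6, -0.9, -0.5]
gripper_width: 0.0849
grasp_force: 0.0
```

>>> jog_arm(increments=[0,0,-0.16,0,0.085,-0.08,-0.12,0,0,0.085,-0.08,-0.12,0,0,0.085,-0.08,-0.12,0,0,0.085,-0.08,-0.12,0,0,0.085,-0.08,-0.12,0,0,0.085,0,0,0,0,0.085,0,0,0,0,0.085])

```text
clock: 14.25
eef_pos: [0.397, -0.2707, 0.1639]
ee_rot: [[0.546, 0.838, 0.002], [0.838, -0.546, -0.001], [0.0, 0.003, -1.0]]
contact_force: [-1.1, 0.4, -0.9]
gripper_width: 0.0852
grasp_force: 0.0
```

```bash
python3 - <<'E'
from h import *
s=arm.sense();print(s["clock"],s["eef_pos"])
p,d=vision.snapshot("side");cv2.imwrite("pics/c4.png",cv2.resize(p[310:385,295:395],(800,600),interpolation=2))
P,_=cloud("side",d,(310,310,385,385))
q=P[(P[:,2]>.0405)&(P[:,2]<.054)&(np.hypot(P[:,0]-.578,P[:,1]+.27)<.036)]
A=np.c_[q[:,:2]-q[:,:2].mean(0),np.ones(len(q))];print(len(q),q.min(0),q.max(0),np.linalg.lstsq(A,q[:,2],rcond=None)[0])
E
```

```text
14.25 [ 0.39700448 -0.27072311  0.16391777]
771 [ 0.54761432 -0.30213537  0.04051128] [ 0.6110939  -0.24016827  0.05148519] [0.00594297 0.0438887  0.0467782 ]
```

View pics/c4.png

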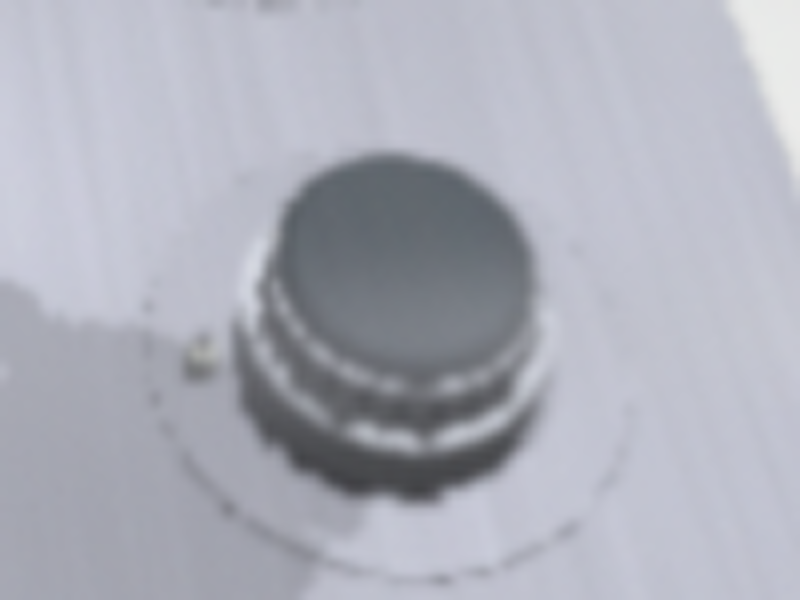

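The cap is centred on the cup with the crown down on the rim all round (cap around crop (410,265)). Cap height is 46.8 mm against 47 mm expected for seated, and unseated would be 53 mm.

```bash
python3 -c "
from bench import arm, vision, workorder
print(workorder.hand_in())"
```

```text
the job is handed in; nothing more can be done
None
```

The burner head is back on the medium cup with its lugs in the notches; cap height measured 46.8 mm (47 mm when fully seated), and I handed the job in at about 14.3 s without the hand-in returning a verdict.

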